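# Spin the dish turntable and brake it with the sector at the pointer

### The arm

A 6-joint arm with a two-finger parallel gripper is mounted at the origin on a cart in front of the work surface, level with it; the furniture and walls round the work are solid. World frame = base frame: x ahead of the robot, y to its left, z up, the work surface at z = 0. Lengths are in m, angles in rad, forces in N, time in s.
With the tool pointing down it reaches from about 0.425 to 1.125 m from the base axis. Payload 14.9 kg.
Tool frame: the origin (TCP) lies on the centre line of the jaws, within the pads' length; the fingertips stand 8 mm ahead of it and the grasp point (between the pads) lies 11 mm behind it (robot.tip_reach is the distance from the TCP to the fingertips, in m); z points along the fingers, y is the line along which they close (so a half turn about z gives the same grasp; the last joint's range is limited). The gripper opens to 91 mm and grips with 3 to 60 N. Pads are 32 mm wide; open, the fingers measure 118 mm over their backs; the gripper's body (76 mm by 178 mm) begins 60 mm behind the grasp point.
Start: joints at [-1.137, 0.379, 1.734, -0, 1.028, -0.033], TCP at [0.315, -0.625, 0.222] pointing down, gripper open.
Joint ranges: [-2.77, 2.77], [-0.74, 2.19], [0, 2.66], [-1.06, 4.2], [0.31, 2.87], [-3.08, 3.08]. Speed limits (rad/s): [1.89, 1.89, 2.39, 3.14, 3.14, 3.14].

### API

Orientations are given as a unit quaternion [w, x, y, z].
In Python, from bench import status, camera, get_calibration, robot, models gives the robot as it stands. The module is installed in compiled form; this text tells all that it offers.
- The arm moves only by the shell command python3 -m inch 'ROWS' [FORCE]. ROWS is JSON, a list of rows, each an object with "xyz": the shift along the tool's x, y, z in mm, a list of three; "rotation": the turn, a rotation vector about the tool's x, y, z in degrees, a list of three; "fingers": the opening in per cent of the stroke, from 0 (shut) to 100 (fully open). In form: [{"xyz": [tx, ty, tz], "rotation": [rx, ry, rz], "fingers": fingers}, ...]. A call has 1 to 10 rows; each row is the pose to reach, as a shift and turn from the pose commanded when the call began, along the tool's axes at that moment; what a row does not reach only later rows make up. A row lasts 1/10 s, in which the tool goes at most 50 mm and 8.59 degrees, less where a joint would pass 70% of its speed; a pose out of reach is approached as far as the arm can. A call with a gripper value outside its range is refused whole. The fingers move at their own pace and stop on an object; FORCE is the grip in N (left out, the last holds). Time passes only in rows, so rows that repeat a pose let the fingers close. It gives the time, the measured TCP pose, the force, the opening and the grip force at its end, in the units of the state.
- status.observe(): the state, without advancing time (a new reading comes with each control period).
- camera(name): name is "side" or "top"; returns (picture, depth): 384x512x3 uint8, red, green, blue; 384x512 float32, m along the optical axis (not along the pixel's ray), 0 where there is no reading.
- get_calibration(name): a dict with "mtx" (3x3 intrinsics, pixels), "R" (3x3) and "t" (3): a world point X has camera coordinates R X + t. Camera axes: x right, y down, z forward; pixel columns grow to the right and rows downward; lengths in m; the calibration is good to about 2 mm. A picture is of the moment at which its call begins. get_calibration takes no time and is no camera call.
- robot.close_job(): hands the job in; it is judged then, once.
Trained networks look in the newest picture that a camera, given by its name, has taken for a name from the list of things; names that differ only in an ending like _2 or _b are one class to them, and where a whole thing is asked for, a point or a joint stands for the part that bears it (a point fixed in the world has none). Each returns a list of dicts, best first, with "score" (0 to 1); they miss things now and then, are a little off and sometimes report something else, mostly with a low value. They report only what shows in the picture. A call takes as long as a camera call.
- models.find_in(camera, name): "rect" ([centre column, centre row, width, height] in pixels, round what is visible of it).
The state is a dict: "time_s": time; "joint_pos": joint angles; "dq": joint speeds; "joint_torque": joint torques, N m; "ee_pos": TCP position; "orientation": TCP orientation; "contact_force": force on the tool from outside, world axes, zero at the start; "torque": the same for the moment, N m; "finger_gap": finger opening in m; "gripper_force": force on a finger pad.
Only numpy, scipy, OpenCV 4.12 (cv2) and the standard library are available. Lean on these libraries where they do the work, as an engineer would, in place of code of your own. Each camera call takes 0.05 s, during which the arm holds its last target. There are 200 camera calls.

### The job

With a fingertip on its black rubber ring, flick the dish turntable into a brisk anticlockwise spin (seen from above) and let it run free for at least three seconds. Then brake it with a light fingertip press so that it stops with the yellow sector under the red pointer, and take the finger away, leaving it standing there. Do it in one go: once the disc has had a good spin it must not come to a stop anywhere else; press gently, lift nothing, and leave the things round about where they are.

Things in the scene. Friction and masses are not known exactly. Their poses are not given: they have to be found in the camera images.
- turntable: Fixed dish turntable: grey round foot 156 mm across, screwed to the table; origin at the centre of its underside, z up. Its +x points to a steel post (radius 6 mm, 130 mm from the centre, 56 mm tall) that carries a short red pointer blade reaching inward over the disc's edge (to 99 mm from the centre, blade 50 to 56 mm above the table).
- centre (a point): The vertical turning axis at the height of the disc's top face, 45 mm above the table. The disc's spindle is sprung: pressed from above, the disc yields up to 8 mm straight down, starting at 2 to 6 N and rising 1 N per mm, then meets a hard stop.
- pointer (a point): Point below the inner tip of the red pointer, 100 mm from the axis, level with the disc's top face. Does not turn.
- deck: The free-running disc: 230 mm across, 12 mm thick, about 0.7 kg (varies by a fifth), flat black rubber top (radius 112 mm, 45 mm above the table) with thin white ticks. Free to be touched from above between 55 and 98 mm radius all round. A fingertip pressed 2 to 4 mm down grips it: drags it round, or stops it almost at once. Origin on the axis, on its underside; +x points to the yellow sector.
- clipped_dish: White petri dish, 90 mm across, rising 15 mm above the disc's top, clipped on the middle of the disc by three small steel clips (out to 50 mm radius, 10 mm high); turns with it. Origin on the axis, at the disc's top face.
- platter (a joint): Turning angle of the disc, rad; grows anticlockwise seen from above, counts on over full turns, no end stops. The yellow sector's middle is at the pointer at 0 and every 6.283. Starts at rest between -2.6 and -0.6. Nearly free bearing: loses about 0.25 rad/s each second at 3 rad/s, 0.12 at 1 rad/s (lighter discs a little more).
- sector (a point): Middle of the yellow sector (the only yellow on the disc, 59 to 111 mm radius) on the disc's top face, 100 mm from the axis; turns with the disc. The sector reaches 15 degrees (26 mm at this radius) to either side.
- dish_large: Bystander, loose: clear covered petri dish, 90 mm across, 14 mm tall; origin at the centre of its underside.
- flat_tin: Bystander, loose: flat grey steel tin, 102 mm across, 14 mm tall; origin at the centre of its underside.
- dish_small: Bystander, loose: clear covered petri dish, 60 mm across, 14 mm tall; origin at the centre of its underside.
- lens: Bystander, loose: hand lens with black handle, 127 x 52 mm, 9 mm tall; origin at the centre of its underside.
- marker: Bystander, loose: white marker pen with blue cap, 135 mm long, 16 mm tall; origin at the centre of its underside.

How it is judged:
By the outcome, as a careful person would: the job done as asked, in the order asked, and still so for the second after the job is handed in, with the robot touching nothing.
It also fails if it takes over 58 s, if anything falls off the work surface, if the arm or the gripper's body presses on something with over 40 N, if the wrist force passes 120 N, or if a joint passes its speed limit or range.

## Working session

There is one attempt and no reset: what is moved stays moved. The work goes in short steps, Python scripts to look and compute and a shell command to move; the robot and the scene stay as the last step left them, time stands still between calls to the robot, and variables do not carry over. Pictures are saved under pics/ and viewed, at most 10 in all, crops included, and the job is handed in when it is done.

```bash
mkdir -p pics
cat > h.py <<'E'
import numpy as np,cv2
from bench import status,camera,get_calibration,robot,models
def world(name,depth,mask):
    c=get_calibration(name);v,u=np.nonzero(mask&(depth>0));d=depth[v,u]
    p=np.linalg.inv(c["mtx"])@np.vstack([u,v,np.ones(len(u))])*d
    return (c["R"].T@(p-np.array(c["t"]).reshape(3,1))).T
def proj(name,X):
    c=get_calibration(name);p=c["mtx"]@(np.array(c["R"])@np.array(X)+np.array(c["t"]).ravel());return p[:2]/p[2]
E
python3 - <<'E'
from h import *
s=status.observe();print({k:np.round(v,3) for k,v in s.items()})
for n in("top","side"):
    p,d=camera(n);cv2.imwrite(f"pics/{n}0.png",p[:,:,::-1]);c=get_calibration(n);print(n,np.round(-np.array(c["R"]).T@np.array(c["t"]).ravel(),3))
    hsv=cv2.cvtColor(p,cv2.COLOR_RGB2HSV);H,S,V=cv2.split(hsv)
    y=(H>20)&(H<35)&(S>120)&(V>100);r=((H<6)|(H>174))&(S>130)&(V>80)
    for q,m in(("yel",y),("red",r)):
        w=world(n,d,m);print(q,len(w),np.round(np.median(w,0),3) if len(w) else"")
        if len(w): vv,uu=np.nonzero(m);print(np.median(uu),np.median(vv))
    for o in("clipped_dish","deck"):
        print(o,models.find_in(n,o)[:1])
    w=world(n,d,np.ones(d.shape,bool));k=w[(abs(w[:,2]-.045)<.003)]
    if len(k):print(len(k),np.round(k.min(0),3),np.round(k.max(0),3),np.median(k,0))
print(robot.tip_reach)
E
```

```text
{'time_s': np.float64(0.0), 'joint_pos': array([-1.137,  0.379,  1.735, -0.   ,  1.028, -0.033]), 'dq': array([ 0.   ,  0.   , -0.   ,  0.   , -0.001, -0.   ]), 'joint_torque': array([-4.0000e-03, -7.6374e+01, -4.3437e+01,  6.5000e-02,  4.2000e-02,
       -0.0000e+00]), 'ee_pos': array([ 0.315, -0.625,  0.221]), 'orientation': array([-0.001,  0.973,  0.231, -0.   ]), 'contact_force': array([ 0.71 , -0.328, -0.828]), 'torque': array([-0.045,  0.029,  0.027]), 'gripper_force': np.float64(0.0), 'finger_gap': np.float64(0.091)}
top [0.314 0.143 1.203]
yel 437 [0.594 0.084 0.049]
269.0 184.0
red 171 [0.391 0.207 0.011]
233.0 243.5
clipped_dish [{'rect': [264.4, 215.0, 30.8, 29.2], 'score': 0.95}]
deck [{'rect': [262.6, 217.1, 69.1, 74.0], 'score': 0.97}]
3284 [ 0.039 -0.721  0.042] [1.087 0.99  0.048] [0.50804603 0.10664415 0.04537433]
side [-0.523 -0.668  0.65 ]
yel 222 [ 0.684 -0.022  0.07 ]
316.0 194.0
red 122 [ 0.104  0.818 -0.105]
45.5 227.0
clipped_dish [{'rect': [253.1, 203.6, 27.1, 16.3], 'score': 0.68}]
deck [{'rect': [252.3, 208.7, 64.3, 33.7], 'score': 0.98}]
1911 [-0.114 -0.667  0.042] [0.931 1.146 0.048] [0.49807767 0.04522407 0.0438531 ]
0.008
```

View pics/top0.png

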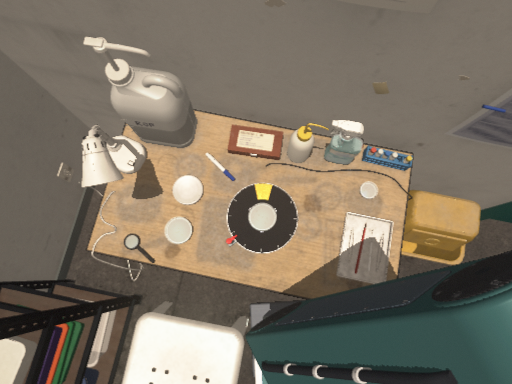

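View pics/side0.png

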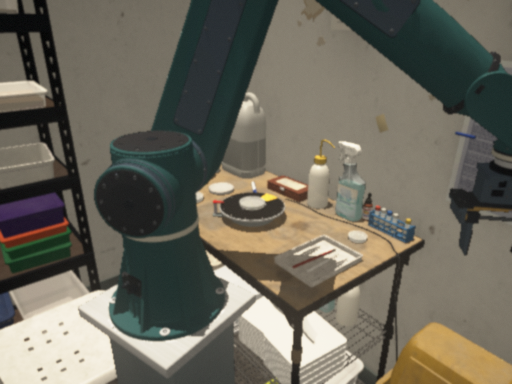

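Top view: disc centre is about (262,217), yellow sector (263,191), red pointer (231,239). The lab stuff at rear is behind the disc; the pen is at (220,167).

```bash
cat >> h.py <<'E'
def pix2plane(name,uv,z):
    c=get_calibration(name);R=np.array(c["R"]);t=np.array(c["t"]).ravel();C=-R.T@t
    r=R.T@np.linalg.inv(c["mtx"])@np.vstack([np.array(uv,float).T,np.ones(len(uv))]);return (C[:,None]+r*(z-C[2])/r[2]).T
E
python3 - <<'E'
from h import *
from scipy.optimize import least_squares
p=cv2.imread("pics/top0.png")[:,:,::-1].copy()
_,d=camera("top")
roi=np.zeros(d.shape,bool);roi[170:262,218:308]=1
w=world("top",d,roi);k=w[abs(w[:,2]-.045)<.006]
c0=np.median(k[:,:2],0);k=k[np.hypot(*(k[:,:2]-c0).T)<.125]
h=cv2.convexHull((k[:,:2]).astype(np.float32)).squeeze()
f=least_squares(lambda q:np.hypot(h[:,0]-q[0],h[:,1]-q[1])-q[2],[*c0,.115],loss="soft_l1",f_scale=.002);print("disc",f.x,k[:,2].mean())
H,S,V=cv2.split(cv2.cvtColor(p,cv2.COLOR_RGB2HSV))
for n,m,z in(("yel",(H>20)&(H<35)&(S>120)&(V>100)&roi,.045),("red",((H<6)|(H>174))&(S>130)&(V>80)&roi,.055)):
    v,u=np.nonzero(m);P=pix2plane("top",np.c_[u,v],z)[:,:2]-f.x[:2];c=P.mean(0);print(n,len(u),c,np.hypot(*c),np.degrees(np.arctan2(c[1],c[0])),np.hypot(*P.T).min(),np.hypot(*P.T).max())
# dish center
w2=w[(abs(w[:,2]-.060)<.004)&(np.hypot(*(w[:,:2]-f.x[:2]).T)<.06)];print("dish",len(w2),np.median(w2,0))
print("dish model",pix2plane("top",[[264.4,215.0]],.06), pix2plane("top",[[262.6,217.1]],.045))
from scipy.spatial.transform import Rotation as Ro
s=status.observe();q=s["orientation"];R=Ro.from_quat([*q[1:],q[0]]).as_matrix();print(R.round(3),s["ee_pos"])
# tall things within 0.3
W=world("top",d,np.ones(d.shape,bool));rr=np.hypot(*(W[:,:2]-f.x[:2]).T);t=W[(rr<.35)&(rr>.14)&(W[:,2]>.03)]
a=np.degrees(np.arctan2(t[:,1]-f.x[1],t[:,0]-f.x[0]))
for b in range(-180,180,20):
    mm=(a>=b)&(a<b+20)
    if mm.any():print(b,np.hypot(*(t[mm,:2]-f.x[:2]).T).min().round(3),t[mm,2].max().round(3))
E
```

```text
disc [0.48836855 0.111258   0.11394638] 0.04574812347820082
yel 235 [ 0.08488172 -0.00669076] 0.08514501320484108 -4.506989747748625 0.0568003651692114 0.11167495313758644
red 48 [-0.06689719  0.10362758] 0.12334467378843723 122.8444248626088 0.09951359328775435 0.13998216376197448
dish 592 [0.48873155 0.11083517 0.06026672]
dish model [[0.49135851 0.10476229 0.06      ]] [[0.48720938 0.11041244 0.045     ]]
[[ 0.893  0.45  -0.   ]
 [ 0.45  -0.893  0.   ]
 [ 0.    -0.    -1.   ]] [ 0.31499697 -0.62502681  0.22177108]
-180 0.253 0.761
-160 0.251 0.895
-140 0.257 0.896
-80 0.341 0.138
-60 0.279 0.266
-40 0.223 0.26
-20 0.21 0.044
0 0.212 0.045
20 0.249 0.041
160 0.274 0.496
```

```bash
python3 -m inch '[{"xyz":[45,-57,0],"rotation":[0,0,4],"fingers":0},{"xyz":[419,-532,40],"rotation":[0,0,26.7],"fingers":0},{"xyz":[419,-532,40],"rotation":[0,0,26.7],"fingers":0},{"xyz":[419,-532,40],"rotation":[0,0,26.7],"fingers":0},{"xyz":[419,-532,40],"rotation":[0,0,26.7],"fingers":0},{"xyz":[419,-532,40],"rotation":[0,0,26.7],"fingers":0},{"xyz":[419,-532,40],"rotation":[0,0,26.7],"fingers":0},{"xyz":[419,-532,40],"rotation":[0,0,26.7],"fingers":0},{"xyz":[419,-532,40],"rotation":[0,0,26.7],"fingers":0},{"xyz":[419,-532,40],"rotation":[0,0,26.7],"fingers":0}]' 10; python3 -c "
from h import *
from scipy.spatial.transform import Rotation as Ro
s=status.observe();q=s['orientation'];R=Ro.from_quat([*q[1:],q[0]]).as_matrix();print(R.round(3),s['ee_pos'],s['joint_pos'].round(3) if hasattr(s['joint_pos'],'round') else s['joint_pos']);print((R.T@(np.array([.445,.039,.12])-s['ee_pos'])*1000).round(1))"
```

```text
time_s: 1.35
ee_pos: [0.4144, -0.1342, 0.1935]
orientation: [0.0, 1.0, 0.0, 0.0]
contact_force: [1.2, -0.2, 0.0]
finger_gap: 0.0144
gripper_force: 0.0
[[ 1.     0.     0.001]
 [ 0.    -1.    -0.   ]
 [ 0.001  0.    -1.   ]] [ 0.4144224  -0.13422166  0.19351874] [-0.367 -0.011  2.268  0.     0.884  1.204]
[  30.6 -173.2   73.5]
```

```bash
python3 -m inch '[{"xyz":[30,-170,73],"rotation":[0,0,0],"fingers":0},{"xyz":[30,-170,73],"rotation":[0,0,0],"fingers":0},{"xyz":[30,-170,73],"rotation":[0,0,0],"fingers":0},{"xyz":[30,-170,73],"rotation":[0,0,0],"fingers":0},{"xyz":[30,-170,73],"rotation":[0,0,0],"fingers":0},{"xyz":[30,-170,73],"rotation":[0,0,0],"fingers":0},{"xyz":[30,-170,73],"rotation":[0,0,0],"fingers":0}]'
python3 - <<'E'
from h import *
p,d=camera("top");cv2.imwrite("pics/top1.png",p[:,:,::-1])
crop=cv2.resize(p[130:300,180:350,::-1],None,fx=3.5,fy=3.5);cv2.imwrite("pics/c1.png",crop)
print(status.observe()["ee_pos"],status.observe()["joint_pos"])
E
```

```text
time_s: 2.05
ee_pos: [0.4445, 0.0333, 0.1208]
orientation: [0.0, 1.0, 0.0, 0.0]
contact_force: [0.5, 0.7, -0.5]
finger_gap: 0.0006
gripper_force: 0.0
[0.44446838 0.03310591 0.12082909] [ 2.20734085e-02  1.42661434e-01  2.28002029e+00 -7.16466888e-05
  7.18044575e-01  1.59331720e+00]
```

View pics/c1.png

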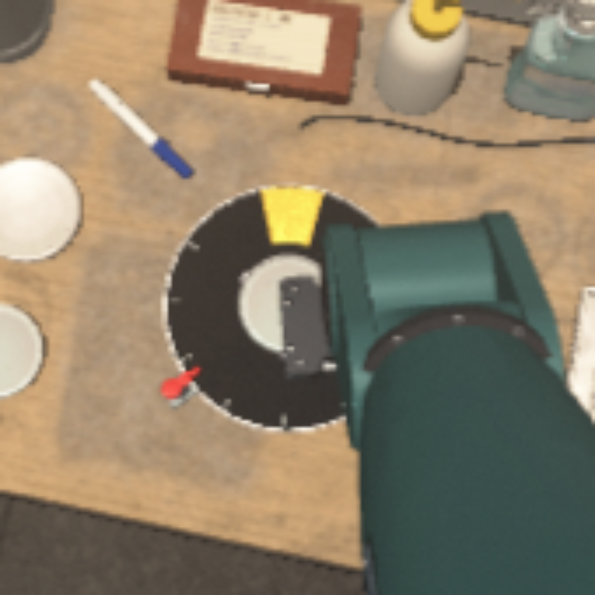

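The arm hides the right half; yellow (292,215 in the crop) and pointer (180,383) are visible on the left half. Lower to just above the ring.

```bash
python3 -m inch '[{"xyz":[-4,-3,45],"rotation":[0,0,0],"fingers":0},{"xyz":[-4,-3,61],"rotation":[0,0,0],"fingers":0},{"xyz":[-4,-3,61],"rotation":[0,0,0],"fingers":0},{"xyz":[-4,-3,61],"rotation":[0,0,0],"fingers":0}]'
cat >> h.py <<'E'
C=np.array([.4885,.111]);PA=np.radians(122.8)
def ang():
    """platter angle (rad) from yellow polar mask, time"""
    t=status.observe()["time_s"];p,d=camera("top");H,S,V=cv2.split(cv2.cvtColor(p,cv2.COLOR_RGB2HSV))
    m=(H>20)&(H<35)&(S>120)&(V>60);v,u=np.nonzero(m)
    P=pix2plane("top",np.c_[u,v],.045)[:,:2]-C;r=np.hypot(*P.T);P=P[(r>.06)&(r<.11)]
    if len(P)<20:return t,len(P),None
    a=np.arctan2(P[:,1],P[:,0]);mid=np.arctan2(np.sin(a).mean(),np.cos(a).mean());o=np.angle(np.exp(1j*(a-mid)))
    return t,len(P),round(float(np.angle(np.exp(1j*(mid-PA)))),3),round(float(mid),3),np.round(np.percentile(o,[3,97]),2)
E
python3 -c "
from h import *
print(ang());print(status.observe()['ee_pos'],status.observe()['contact_force'])"
```

```text
time_s: 2.5
ee_pos: [0.4406, 0.0363, 0.06]
orientation: [-0.0, 1.0, -0.0, 0.0]
contact_force: [-0.2, -0.7, -0.4]
finger_gap: 0.0009
gripper_force: 0.0
(2.5, 219, -2.219, -0.076, array([-0.26,  0.26]))
[0.4410613  0.03646854 0.06040585] [-0.26619359  0.2043651   0.49006956]
```

```bash
python3 -m inch '[{"xyz":[0,0,6],"rotation":[0,0,0],"fingers":0},{"xyz":[2,0,10],"rotation":[0,0,0],"fingers":0},{"xyz":[14,0,10.5],"rotation":[0,0,0],"fingers":0},{"xyz":[46,0,10.5],"rotation":[0,0,0],"fingers":0},{"xyz":[82,0,10.5],"rotation":[0,0,0],"fingers":0},{"xyz":[108,0,-15],"rotation":[0,0,0],"fingers":0},{"xyz":[112,0,-30],"rotation":[0,0,0],"fingers":0},{"xyz":[112,0,-30],"rotation":[0,0,0],"fingers":0}]'
python3 - <<'E'
from h import *
for i in range(8):print(ang())
print(status.observe()["ee_pos"])
E
```

```text
time_s: 3.35
ee_pos: [0.5545, 0.0372, 0.0911]
orientation: [-0.0, 1.0, 0.0, 0.002]
contact_force: [-0.0, 0.9, 0.8]
finger_gap: 0.0002
gripper_force: 0.0
(3.35, 213, 0.159, 2.302, array([-0.27,  0.26]))
(3.4, 212, 0.403, 2.546, array([-0.27,  0.25]))
(3.45, 217, 0.622, 2.765, array([-0.26,  0.27]))
(3.5, 230, 0.854, 2.998, array([-0.27,  0.27]))
(3.55, 221, 1.088, -3.052, array([-0.27,  0.28]))
(3.6, 191, 1.264, -2.876, array([-0.22,  0.3 ]))
(3.65, 92, 1.401, -2.739, array([-0.14,  0.26]))
(3.7, 20, 1.574, -2.566, array([-0.09,  0.14]))
[0.55162361 0.03707526 0.0887466 ]
```

```bash
W='{"xyz":[0,0,0],"rotation":[0,0,0],"fingers":0}'; python3 -m inch '[{"xyz":[-30,0,0],"rotation":[0,0,0],"fingers":0},{"xyz":[-63,0,10],"rotation":[0,0,0],"fingers":0},{"xyz":[-63,0,30],"rotation":[0,0,0],"fingers":0},{"xyz":[-63,0,30],"rotation":[0,0,0],"fingers":0},{"xyz":[-63,0,30],"rotation":[0,0,0],"fingers":0},{"xyz":[-63,0,30],"rotation":[0,0,0],"fingers":0},{"xyz":[-63,0,30],"rotation":[0,0,0],"fingers":0},{"xyz":[-63,0,30],"rotation":[0,0,0],"fingers":0},{"xyz":[-63,0,30],"rotation":[0,0,0],"fingers":0},{"xyz":[-63,0,30],"rotation":[0,0,0],"fingers":0}]' | head -2
for i in 1 ; do python3 -m inch '[{"xyz":[0,0,0],"rotation":[0,0,0],"fingers":0},{"xyz":[0,0,0],"rotation":[0,0,0],"fingers":0},{"xyz":[0,0,0],"rotation":[0,0,0],"fingers":0},{"xyz":[0,0,0],"rotation":[0,0,0],"fingers":0},{"xyz":[0,0,0],"rotation":[0,0,0],"fingers":0},{"xyz":[0,0,0],"rotation":[0,0,0],"fingers":0},{"xyz":[0,0,0],"rotation":[0,0,0],"fingers":0},{"xyz":[0,0,0],"rotation":[0,0,0],"fingers":0},{"xyz":[0,0,0],"rotation":[0,0,0],"fingers":0},{"xyz":[0,0,0],"rotation":[0,0,0],"fingers":0}]'|head -2; done
python3 -m inch '[{"xyz":[0,0,0],"rotation":[0,0,0],"fingers":0},{"xyz":[0,0,0],"rotation":[0,0,0],"fingers":0},{"xyz":[0,0,0],"rotation":[0,0,0],"fingers":0},{"xyz":[0,0,0],"rotation":[0,0,0],"fingers":0},{"xyz":[0,0,0],"rotation":[0,0,0],"fingers":0},{"xyz":[0,0,0],"rotation":[0,0,0],"fingers":0},{"xyz":[0,0,0],"rotation":[0,0,0],"fingers":0},{"xyz":[0,0,0],"rotation":[0,0,0],"fingers":0},{"xyz":[0,0,0],"rotation":[0,0,0],"fingers":0},{"xyz":[0,0,0],"rotation":[0,0,0],"fingers":0}]'
python3 -m inch '[{"xyz":[0,0,0],"rotation":[0,0,0],"fingers":0},{"xyz":[0,0,0],"rotation":[0,0,0],"fingers":0},{"xyz":[0,0,0],"rotation":[0,0,0],"fingers":0},{"xyz":[0,0,0],"rotation":[0,0,0],"fingers":0},{"xyz":[0,0,0],"rotation":[0,0,0],"fingers":0},{"xyz":[0,0,0],"rotation":[0,0,0],"fingers":0},{"xyz":[0,0,0],"rotation":[0,0,0],"fingers":0},{"xyz":[0,0,0],"rotation":[0,0,0],"fingers":0},{"xyz":[0,0,0],"rotation":[0,0,0],"fingers":0},{"xyz":[0,0,0],"rotation":[0,0,0],"fingers":0}]'|head -2
python3 - <<'E'
from h import *
n=0
for i in range(40):
    a=ang()
    if a[1]>150:print(a[:3]);n+=1
    if n>6:break
E
```

```text
time_s: 4.75
ee_pos: [0.4893, 0.037, 0.0594]
time_s: 5.75
ee_pos: [0.4892, 0.037, 0.0593]
time_s: 6.75
ee_pos: [0.4892, 0.037, 0.0593]
orientation: [0.0, 1.0, 0.0, 0.0]
contact_force: [0.3, 0.0, -0.4]
finger_gap: 0.0004
gripper_force: 0.0
time_s: 7.75
ee_pos: [0.4892, 0.037, 0.0593]
(7.75, 224, -0.838)
(7.8, 220, -0.667)
(7.85, 217, -0.497)
(7.9, 225, -0.332)
(7.95, 226, -0.173)
(8.0, 226, 0.002)
(8.05, 235, 0.173)
```

```bash
python3 -m inch '[{"xyz":[0,0,3],"rotation":[0,0,0],"fingers":0},{"xyz":[0,0,3],"rotation":[0,0,0],"fingers":0},{"xyz":[0,0,3],"rotation":[0,0,0],"fingers":0},{"xyz":[0,0,3],"rotation":[0,0,0],"fingers":0},{"xyz":[0,0,3],"rotation":[0,0,0],"fingers":0},{"xyz":[0,0,3],"rotation":[0,0,0],"fingers":0},{"xyz":[0,0,3],"rotation":[0,0,0],"fingers":0},{"xyz":[0,0,3],"rotation":[0,0,0],"fingers":0},{"xyz":[0,0,3],"rotation":[0,0,0],"fingers":0},{"xyz":[0,0,3],"rotation":[0,0,0],"fingers":0}]'|head -4
for i in 1 2 3 4 5 6; do python3 -m inch '[{"xyz":[0,0,0],"rotation":[0,0,0],"fingers":0},{"xyz":[0,0,0],"rotation":[0,0,0],"fingers":0},{"xyz":[0,0,0],"rotation":[0,0,0],"fingers":0},{"xyz":[0,0,0],"rotation":[0,0,0],"fingers":0},{"xyz":[0,0,0],"rotation":[0,0,0],"fingers":0},{"xyz":[0,0,0],"rotation":[0,0,0],"fingers":0},{"xyz":[0,0,0],"rotation":[0,0,0],"fingers":0},{"xyz":[0,0,0],"rotation":[0,0,0],"fingers":0},{"xyz":[0,0,0],"rotation":[0,0,0],"fingers":0},{"xyz":[0,0,0],"rotation":[0,0,0],"fingers":0}]'|head -2; done
python3 - <<'E'
from h import *
n=0
for i in range(40):
    a=ang()
    if a[1]>150:print(a[:3]);n+=1
    if n>3:break
E
```

```text
time_s: 9.1
ee_pos: [0.4892, 0.037, 0.0563]
orientation: [-0.0, 1.0, 0.0, 0.0]
contact_force: [-0.5, -0.0, 0.6]
time_s: 10.1
ee_pos: [0.4892, 0.037, 0.0563]
time_s: 11.1
ee_pos: [0.4892, 0.037, 0.0563]
time_s: 12.1
ee_pos: [0.4892, 0.0371, 0.0563]
time_s: 13.1
ee_pos: [0.4892, 0.037, 0.0563]
time_s: 14.1
ee_pos: [0.4892, 0.037, 0.0563]
time_s: 15.1
ee_pos: [0.4892, 0.0371, 0.0563]
(15.1, 223, -0.711)
(15.15, 213, -0.621)
(15.2, 219, -0.521)
(15.25, 222, -0.431)
```

```bash
for i in 1 2 3; do python3 -m inch '[{"xyz":[0,0,0],"rotation":[0,0,0],"fingers":0},{"xyz":[0,0,0],"rotation":[0,0,0],"fingers":0},{"xyz":[0,0,0],"rotation":[0,0,0],"fingers":0},{"xyz":[0,0,0],"rotation":[0,0,0],"fingers":0},{"xyz":[0,0,0],"rotation":[0,0,0],"fingers":0},{"xyz":[0,0,0],"rotation":[0,0,0],"fingers":0},{"xyz":[0,0,0],"rotation":[0,0,0],"fingers":0},{"xyz":[0,0,0],"rotation":[0,0,0],"fingers":0},{"xyz":[0,0,0],"rotation":[0,0,0],"fingers":0},{"xyz":[0,0,0],"rotation":[0,0,0],"fingers":0}]'|head -1; done
python3 - <<'E'
from h import *
T=[]
for i in range(50):
    a=ang()
    if a[1]>180 and a[2]<0:
        T.append((a[0],a[2]))
        if len(T)>3:
            t,x=np.array(T[-12:]).T;w,b=np.polyfit(t,x,1);now=status.observe()["time_s"]
            if w*now+b>-.11*w-.03:print("ang now",w*now+b,"w",w,now);break
print(T[0],T[-1])
E
```

```text
time_s: 16.3
time_s: 17.3
time_s: 18.3
ang now -0.15366666666666617 w 1.2030769230769045 19.65
(18.3, -1.847) (19.6, -0.227)
```

```bash
python3 -m inch '[{"xyz":[0,0,6],"rotation":[0,0,0],"fingers":0},{"xyz":[0,0,6.5],"rotation":[0,0,0],"fingers":0},{"xyz":[0,0,6.5],"rotation":[0,0,0],"fingers":0},{"xyz":[0,0,6.5],"rotation":[0,0,0],"fingers":0}]'
python3 - <<'E'
from h import *
for i in range(3):print(ang())
E
```

```text
time_s: 20.05
ee_pos: [0.4894, 0.037, 0.0498]
orientation: [0.0, 1.0, 0.0, 0.0]
contact_force: [-0.2, -0.8, 5.5]
finger_gap: 0.0005
gripper_force: 2.6
(20.05, 210, -0.08, 2.063, array([-0.26,  0.26]))
(20.1, 196, -0.083, 2.06, array([-0.26,  0.27]))
(20.15, 224, -0.082, 2.061, array([-0.26,  0.27]))
```

```bash
python3 -m inch '[{"xyz":[0,0,-8],"rotation":[0,0,0],"fingers":0},{"xyz":[0,0,-30],"rotation":[0,0,0],"fingers":0},{"xyz":[0,0,-70],"rotation":[0,0,0],"fingers":0},{"xyz":[0,0,-90],"rotation":[0,0,0],"fingers":0},{"xyz":[0,0,-90],"rotation":[0,0,0],"fingers":0},{"xyz":[0,0,-90],"rotation":[0,0,0],"fingers":0},{"xyz":[0,0,-90],"rotation":[0,0,0],"fingers":0},{"xyz":[0,0,-90],"rotation":[0,0,0],"fingers":0}]'
python3 - <<'E'
from h import *
for i in range(3):print(ang())
p,d=camera("top");cv2.imwrite("pics/c2.png",cv2.resize(p[130:300,180:350,::-1],None,fx=3.5,fy=3.5))
E
```

```text
time_s: 21.0
ee_pos: [0.4885, 0.037, 0.1387]
orientation: [0.0, 1.0, 0.0, -0.001]
contact_force: [0.8, -0.4, 0.3]
finger_gap: 0.0006
gripper_force: 0.0
(21.0, 229, -0.219, 1.925, array([-0.26,  0.27]))
(21.05, 227, -0.224, 1.919, array([-0.26,  0.27]))
(21.1, 230, -0.235, 1.909, array([-0.26,  0.27]))
```

View pics/c2.png

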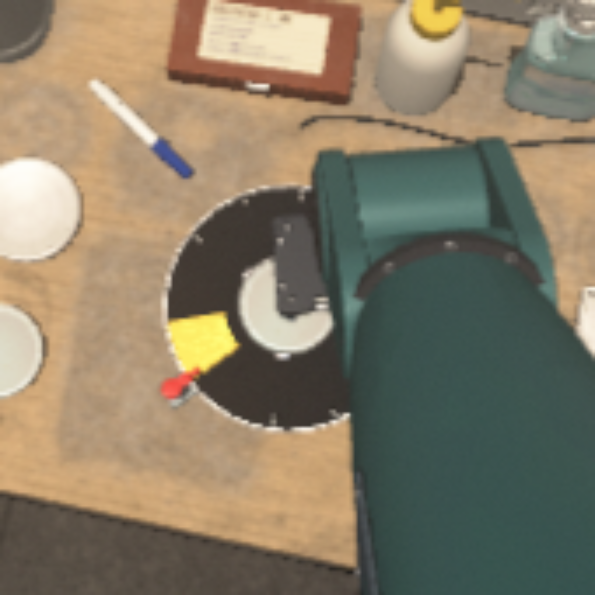

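The disc got a small backward nudge from the quick lift: yellow at (203,342) in the crop is drifting slowly clockwise, pointer tip at (198,370). I'll flick it again before it stops, and repeat the braking with a slower lift.

```bash
python3 -m inch '[{"xyz":[-22,0,44],"rotation":[0,0,0],"fingers":0},{"xyz":[-48,0,77],"rotation":[0,0,0],"fingers":0},{"xyz":[-50,0,80],"rotation":[0,0,0],"fingers":0},{"xyz":[-42,0,89.5],"rotation":[0,0,0],"fingers":0},{"xyz":[-22,0,89.5],"rotation":[0,0,0],"fingers":0},{"xyz":[8,0,89.5],"rotation":[0,0,0],"fingers":0},{"xyz":[40,0,89.5],"rotation":[0,0,0],"fingers":0},{"xyz":[66,0,64],"rotation":[0,0,0],"fingers":0},{"xyz":[70,0,50],"rotation":[0,0,0],"fingers":0},{"xyz":[70,0,50],"rotation":[0,0,0],"fingers":0}]'
python3 - <<'E'
from h import *
for i in range(6):print(ang()[:3])
E
```

```text
time_s: 22.2
ee_pos: [0.561, 0.0371, 0.0918]
orientation: [-0.0, 1.0, 0.0, 0.002]
contact_force: [-0.0, -0.1, 0.8]
finger_gap: 0.0002
gripper_force: 0.0
(22.2, 0, None)
(22.25, 0, None)
(22.3, 0, None)
(22.35, 0, None)
(22.4, 0, None)
(22.45, 0, None)
```

```bash
python3 -m inch '[{"xyz":[-30,0,0],"rotation":[0,0,0],"fingers":0},{"xyz":[-70,0,10],"rotation":[0,0,0],"fingers":0},{"xyz":[-70,0,30],"rotation":[0,0,0],"fingers":0},{"xyz":[-70,0,33],"rotation":[0,0,0],"fingers":0},{"xyz":[-70,0,33],"rotation":[0,0,0],"fingers":0},{"xyz":[-70,0,33],"rotation":[0,0,0],"fingers":0},{"xyz":[-70,0,33],"rotation":[0,0,0],"fingers":0},{"xyz":[-70,0,33],"rotation":[0,0,0],"fingers":0},{"xyz":[-70,0,33],"rotation":[0,0,0],"fingers":0},{"xyz":[-70,0,33],"rotation":[0,0,0],"fingers":0}]' | head -2
python3 - <<'E'
from h import *
n=0
for i in range(40):
    a=ang()
    if a[1]>150:print(a[:3]);n+=1
    if n>4:break
E
```

```text
time_s: 23.5
ee_pos: [0.4893, 0.037, 0.0569]
(23.5, 247, 0.697)
(23.55, 240, 0.88)
(23.6, 248, 1.066)
(23.65, 219, 1.212)
(24.45, 175, -2.167)
```

```bash
for i in 1 2 3 4 5 6 7 8 9; do python3 -m inch '[{"xyz":[0,0,0],"rotation":[0,0,0],"fingers":0},{"xyz":[0,0,0],"rotation":[0,0,0],"fingers":0},{"xyz":[0,0,0],"rotation":[0,0,0],"fingers":0},{"xyz":[0,0,0],"rotation":[0,0,0],"fingers":0},{"xyz":[0,0,0],"rotation":[0,0,0],"fingers":0},{"xyz":[0,0,0],"rotation":[0,0,0],"fingers":0},{"xyz":[0,0,0],"rotation":[0,0,0],"fingers":0},{"xyz":[0,0,0],"rotation":[0,0,0],"fingers":0},{"xyz":[0,0,0],"rotation":[0,0,0],"fingers":0},{"xyz":[0,0,0],"rotation":[0,0,0],"fingers":0}]' >o; done; head -2 o
python3 - <<'E'
from h import *
n=0
for i in range(50):
    a=ang()
    if a[1]>180:print(a[:3]);n+=1
    if n>3:break
E
```

```text
time_s: 33.5
ee_pos: [0.4892, 0.037, 0.0568]
(33.5, 227, 0.549)
(33.55, 239, 0.619)
(33.6, 241, 0.688)
(33.65, 246, 0.771)
```

```bash
for i in 1 2 3; do python3 -m inch '[{"xyz":[0,0,0],"rotation":[0,0,0],"fingers":0},{"xyz":[0,0,0],"rotation":[0,0,0],"fingers":0},{"xyz":[0,0,0],"rotation":[0,0,0],"fingers":0},{"xyz":[0,0,0],"rotation":[0,0,0],"fingers":0},{"xyz":[0,0,0],"rotation":[0,0,0],"fingers":0},{"xyz":[0,0,0],"rotation":[0,0,0],"fingers":0},{"xyz":[0,0,0],"rotation":[0,0,0],"fingers":0},{"xyz":[0,0,0],"rotation":[0,0,0],"fingers":0},{"xyz":[0,0,0],"rotation":[0,0,0],"fingers":0},{"xyz":[0,0,0],"rotation":[0,0,0],"fingers":0}]' >o; done; head -2 o
python3 - <<'E'
from h import *
T=[]
for i in range(45):
    a=ang()
    if a[1]>180 and a[2]<0.3:
        T.append((a[0],a[2]))
        if len(T)>3:
            t,x=np.array(T[-12:]).T;w,b=np.polyfit(t,x,1);now=status.observe()["time_s"]
            if w*(now+.09)+b>0:print("ang now",w*now+b,"w",w,now);break
print(T[:1],T[-1:])
E
```

```text
time_s: 36.7
ee_pos: [0.4892, 0.0371, 0.0568]
ang now -0.06675757575757046 w 0.9674125874125818 38.05
[(36.7, -1.442)] [(38.0, -0.119)]
```

```bash
python3 -m inch '[{"xyz":[0,0,6.5],"rotation":[0,0,0],"fingers":0},{"xyz":[0,0,7],"rotation":[0,0,0],"fingers":0},{"xyz":[0,0,7],"rotation":[0,0,0],"fingers":0},{"xyz":[0,0,7],"rotation":[0,0,0],"fingers":0}]'
python3 - <<'E'
from h import *
print(ang()[:3])
E
```

```text
time_s: 38.45
ee_pos: [0.4894, 0.037, 0.0498]
orientation: [0.0, 1.0, 0.0, 0.0]
contact_force: [-0.8, -0.8, 5.4]
finger_gap: 0.0006
gripper_force: 2.6
(38.45, 221, 0.006)
```

```bash
python3 -m inch '[{"xyz":[0,0,-0.5],"rotation":[0,0,0],"fingers":0},{"xyz":[0,0,-1],"rotation":[0,0,0],"fingers":0},{"xyz":[0,0,-1.5],"rotation":[0,0,0],"fingers":0},{"xyz":[0,0,-2],"rotation":[0,0,0],"fingers":0},{"xyz":[0,0,-2.4],"rotation":[0,0,0],"fingers":0},{"xyz":[0,0,-2.8],"rotation":[0,0,0],"fingers":0},{"xyz":[0,0,-3.2],"rotation":[0,0,0],"fingers":0},{"xyz":[0,0,-3.6],"rotation":[0,0,0],"fingers":0},{"xyz":[0,0,-4],"rotation":[0,0,0],"fingers":0},{"xyz":[0,0,-4.5],"rotation":[0,0,0],"fingers":0}]'
python3 - <<'E'
from h import *
for i in range(3):print(ang()[:3])
E
```

```text
time_s: 39.5
ee_pos: [0.489, 0.037, 0.0542]
orientation: [0.0, 1.0, 0.0, -0.0]
contact_force: [0.1, -0.1, 0.3]
finger_gap: 0.0006
gripper_force: 0.0
(39.5, 225, -0.011)
(39.55, 224, -0.013)
(39.6, 225, -0.011)
```

Standing still at the pointer; raise clear.

```bash
python3 -m inch '[{"xyz":[0,0,-2],"rotation":[0,0,0],"fingers":0},{"xyz":[0,0,-10],"rotation":[0,0,0],"fingers":0},{"xyz":[0,0,-40],"rotation":[0,0,0],"fingers":0},{"xyz":[0,0,-70],"rotation":[0,0,0],"fingers":0},{"xyz":[0,0,-80],"rotation":[0,0,0],"fingers":0},{"xyz":[0,0,-80],"rotation":[0,0,0],"fingers":0},{"xyz":[0,0,-80],"rotation":[0,0,0],"fingers":0},{"xyz":[0,0,-80],"rotation":[0,0,0],"fingers":0},{"xyz":[0,0,-80],"rotation":[0,0,0],"fingers":0}]'|head -2
python3 - <<'E'
from h import *
a=[ang()[2] for i in range(3)];print(a)
if max(map(abs,a))<.05 and max(a)-min(a)<.006: print(robot.close_job())
E
```

```text
time_s: 40.55
ee_pos: [0.4886, 0.037, 0.1333]
[-0.011, -0.012, -0.013]
the job is handed in; nothing more can be done
None
```

The disc now stands still with the yellow sector under the pointer (about 0.01 rad off, finger clear), and I handed the job in at about 41 s; it took two flicks, not one: after the first brake (within 0.08 rad of the pointer), my quick lift set the disc drifting slowly backward, so I flicked it again (about 3.7 rad/s, about 16 s free), braked and lifted slowly, and it must have reversed for an instant away from the pointer.

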